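# Put the lemon away and latch the garnish chiller

## Robot

A 6-joint arm with a two-finger parallel gripper is mounted at the origin on a cart in front of the work surface, level with it; the furniture and walls round the work are solid. World frame = base frame: x ahead of the robot, y to its left, z up, the work surface at z = 0. Lengths are in mm, angles in rad, forces in N, time in s.
With the tool pointing down it reaches from about 350 to 975 mm from the base axis. Payload 7.1 kg.
Tool frame: the origin (TCP) lies midway between the tips of the shut fingers; the grasp point (between the pads) lies 19 mm behind it (ctrl.grip_depth is the distance from the TCP to the grasp point, in mm); z points along the fingers, y is the line along which they close (so a half turn about z gives the same grasp; the last joint's range is limited). The gripper opens to 88 mm and grips with 3 to 60 N. Pads are 20 mm wide; open, the fingers measure 115 mm over their backs; the gripper's body (75 mm by 178 mm) begins 61 mm behind the grasp point.
Start: joints at [-1.226, 0.423, 1.63, -0, 1.089, -0.019], TCP at [222.409, -584.071, 222.675] pointing down, gripper open.
Joint ranges: [-3, 3], [-0.9, 2.11], [0.09, 2.58], [-1.31, 4.45], [0.11, 2.69], [-2.54, 2.54]. Speed limits (rad/s): [2.39, 2.39, 3.01, 3.14, 3.14, 3.14].

## Interface

Orientations are given as a rotation vector (axis times angle).
In Python, from workcell import ctrl, cams gives the robot as it stands.
- The arm moves only by the tool move_arm, never from a script. Its argument "steps" is a list of rows, each a list of 3 entries, a list of its own where there are three numbers: the shift along the tool's x, y, z in units of 25 mm (1.0 is 25 mm), then the turn about the tool's z in units of 5 degrees (1.0 is 5 degrees), then the closure, from 0 (fully open) to 1 (shut). A call has 1 to 20 rows; each row shifts and turns the commanded pose from where the row before left it, along the tool's axes as they then stand; what a row does not reach is not made up. A row lasts 1/12 s, in which the tool goes at most 41.7 mm and 7.16 degrees, less where a joint would pass 70% of its speed; a pose out of reach is approached as far as the arm can. A call is refused whole if a number of a shift passes 1 or a number of a turn 1, either way. A call with a gripper value outside its range is refused whole. The fingers move at their own pace and stop on an object; the grip force is fixed at half the most. Time passes only in rows, so rows that do not move let the fingers close. It gives the time, the measured TCP pose, the force, the opening and the grip force at its end, in the units of the state.
- ctrl.get_obs(): the state, without advancing time (a new reading comes with each control period).
- cams.get_image(name): name is "scene" or "top" or "wrist"; returns a dict with "image" (400x640x3 uint8, red, green, blue), "camera_matrix" (3x3 intrinsics, pixels), "k1" (the pictures are not rectified: a ray, as slopes to the right and down, at radius r is drawn at 1 + k1 r^2 times it, then the intrinsics apply), "xyz" and "rotation" of the camera in the world; the wrist camera has in their place "mount" (4x4, takes a point from camera to tool coordinates, whose origin is the TCP and whose axes are the flange's). Camera axes: x right, y down, z forward; pixel columns grow to the right and rows downward; lengths in mm; the calibration is good to about 2 mm. A picture is of the moment at which its call begins: read the wrist's pose just before it. There is no depth.
- ctrl.close_job(): hands the job in; it is judged then, once.
Trained networks look in the newest picture that a camera, given by its name, has taken for a name from the list of things; names that differ only in an ending like _2 or _b are one class to them, and where a whole thing is asked for, a point or a joint stands for the part that bears it (a point fixed in the world has none). Each returns a list of dicts, best first, with "p" (0 to 1); they miss things now and then, are a little off and sometimes report something else, mostly with a low value. They report only what shows in the picture. A call takes as long as a camera call.
- cams.boxes_of(camera, thing): "rect" ([centre column, centre row, width, height] in pixels, round what is visible of it).
- cams.cut_out(camera, thing): "pixels" (400x640 bool, what is visible of it) and "rect" ([centre column, centre row, width, height] in pixels, round what is visible of it).
The state is a dict: "t": time; "qpos": joint angles; "qvel": joint speeds; "joint_torque": joint torques, N m; "ee_pos": TCP position; "orientation": TCP orientation; "ft_force": force on the tool from outside, world axes, zero at the start; "moment": the same for the moment, N m; "width": finger opening in mm; "grasp_force": force on a finger pad.
Only numpy, scipy, OpenCV 4.12 (cv2) and the standard library are available. Lean on these libraries where they do the work, as an engineer would, in place of code of your own. Each camera call takes 0.05 s, during which the arm holds its last target. There are 200 camera calls.

## Task

Put the lemon that was left lying by the sink, along the front of the worktop, into the open garnish chiller, beside the lemon already there. Then swing the lid down and press slowly on its pad against the rubber seal until the spring catch snaps home and holds it shut. Feel for the catch: it needs about 15 N, and pushing the chiller or its lid with more than 30 N would bend it. Do not knock the things around it about.

Things in the scene. Friction and masses are not known exactly. Their poses are not given: they have to be found in the camera images.
- lemon: The whole lemon lying loose by the sink along the front edge of the worktop, 55 x 75 x 55 mm, 0.11 kg. Origin: centre of its underside at the start; its y axis is the long axis, its x axis runs across the waist (55 mm wide, the way to grasp it from above).
- lemon_inside: A second lemon, 52 x 72 x 53 mm, already lying inside the chiller near its +y end, long axis along the chiller's y. It stays inside.
- chiller: Steel garnish chiller, fixed. Origin: centre of its underside; -x its front (catch), +x its back (hinge), z up. Outside 164 (x) x 220 (y) mm, walls 10 mm, inner floor 14 mm, rim about 88 mm and its rubber seal up to 102 mm above the origin; 14 mm grips at both ends (+-y). The catch, a steel hook 26 mm wide at mid front, stands 30 mm out from the front and up to 129 mm high.
- free_bay (a point): Point on the chiller's inner floor in the middle of the free bay: 12 mm before and 50 mm to -y of the chiller's origin, 14 mm above it. The lemon fits here with its long axis along the chiller's y.
- hinge_line (a point): Point on the lid's hinge axis at mid width: 88 mm behind and 88 mm above the chiller's origin. The axis is the chiller's y.
- press_pad (a point): Centre of the ribbed black press pad on the lid's upper (outer) face, 148 mm from the hinge axis, 20 mm above the lid's underside, just behind the catch. z points out of the upper face, x along the lid towards the hinge. Lid 226 mm wide, 18 mm thick, front edge 174 mm from the axis. A push here of 15 to 17 N is enough to latch it: 13 N to bend the hook aside, up to 14 N for the seal.
- lid (a joint): Opening angle of the lid, rad: 0 = level, closed; 1.3 to 1.5 = standing open. A stiff hinge (0.4 N m) keeps it where it is left. Coming down it meets the catch at 0.06 to 0.12. Latched it stays at -0.02 to 0.04. Rim, seal and catch stand 5 mm higher or lower from start to start, not shown by the poses: find the latching height by feel. The rigid rim lies only 1 to 2 mm below it.
- catch (a joint): Angle of the sprung hook of the catch, rad: 0 = upright, home. The steel roller on the lid's front edge pushes it out to about 0.15, the resistance drops, and it springs back to 0 once the roller is under it. If it has not caught, hook and seal push the lid up again when it is let go.
- jigger: Brass jigger standing on the worktop, 44 mm across, 91 mm high; a bystander. Origin under its centre.
- pinch_bowl: Small speckled bowl on the worktop, 70 mm across, 31 mm high; a bystander. Origin under its centre.
- citrus_press: Metal lemon press, 233 mm long, lying to the right of the chiller; a bystander.

How it is judged:
By the outcome, as a careful person would: the job done as asked, in the order asked, and still so for the second after the job is handed in, with the robot touching nothing.
It also fails if it takes over 72 s, if anything falls off the work surface, if the arm or the gripper's body presses on something with over 40 N, if the wrist force passes 120 N, or if a joint passes its speed limit or range.

## Working session

There is one attempt and no reset: what is moved stays moved. The work goes in short steps, Python scripts to look and compute and a tool call to move; the robot and the scene stay as the last step left them, time stands still between calls to the robot, and variables do not carry over. Pictures are saved under pics/ and viewed, at most 10 in all, crops included, and the job is handed in when it is done.

Besides the shell and the picture viewer there is one more tool, called as name(argument=value, ...), one argument or row to a line, values as JSON. move_arm: Moves the arm, as the interface text tells. Its arguments: {"type":"object","properties":{"steps":{"type":"array"}},"required":["steps"]}

```bash
mkdir -p pics; cat > h.py <<'E'
import numpy as np,cv2
from workcell import ctrl,cams
from scipy.spatial.transform import Rotation as R
def und(im,uv):
    K=np.array(im["camera_matrix"]);d=np.array([im["k1"],0,0,0.])
    return cv2.undistortPoints(np.array(uv,float).reshape(-1,1,2),K,d).reshape(-1,2)
def pose(im):
    if "mount" in im and im.get("mount") is not None:
        o=ctrl.get_obs();T=np.eye(4);T[:3,:3]=R.from_rotvec(o["orientation"]).as_matrix();T[:3,3]=o["ee_pos"]
        M=T@np.array(im["mount"]);return M[:3,:3],M[:3,3]
    r=np.array(im["rotation"]);r=r if r.shape==(3,3) else R.from_rotvec(r).as_matrix()
    return r,np.array(im["xyz"])
def toz(im,uv,z):
    r,p=pose(im);n=und(im,uv);D=np.c_[n,np.ones(len(n))]@r.T
    return p+D*((z-p[2])/D[:,2])[:,None]
def proj(im,P):
    r,p=pose(im);Q=(np.array(P,float).reshape(-1,3)-p)@r;n=Q[:,:2]/Q[:,2:]
    n=n*(1+im["k1"]*(n**2).sum(1))[:,None];K=np.array(im["camera_matrix"])
    return n@K[:2,:2].T+K[:2,2]
def save(im,name): cv2.imwrite("pics/"+name,im["image"][:,:,::-1])
E
python3 - <<'E'
from h import *
np.set_printoptions(precision=1,suppress=True)
o=ctrl.get_obs();print({k:np.round(v,3) for k,v in o.items()})
for c in("top","scene"):
    im=cams.get_image(c);save(im,c+".png");print(c,im["xyz"],np.array(im["rotation"]).round(3).tolist(),np.array(im["camera_matrix"]).tolist(),im["k1"])
    for t in("lemon","chiller","lid","catch","press_pad","jigger","pinch_bowl","citrus_press"):
        for d in cams.cut_out(c,t)[:3]:
            m=d["pixels"].astype(np.uint8);ys,xs=np.nonzero(m)
            if len(xs)<5:continue
            print(t,round(d["p"],2),np.array(d["rect"]),cv2.minAreaRect(np.c_[xs,ys].astype(np.float32)))
E
```

```text
{'t': np.float64(0.0), 'qpos': array([-1.2,  0.4,  1.6,  0. ,  1.1, -0. ]), 'qvel': array([-0., -0.,  0.,  0.,  0., -0.]), 'joint_torque': array([ -0. , -54.5, -27.4,   0.1,   0. ,  -0. ]), 'ee_pos': array([ 222.2, -583.6,  221.9]), 'orientation': array([-3.1, -0.6,  0. ]), 'ft_force': array([-0.1, -0.2, -0.3]), 'moment': array([-0. ,  0.1, -0.1]), 'grasp_force': np.float64(0.0), 'width': np.float64(87.898)}
top [ 285.5 -118.8 1713.8] [-2.134, 2.188, -0.125] [[474.60515053488473, 0.0, 325.48830033815625], [0.0, 474.60515053488473, 206.17452093874778], [0.0, 0.0, 1.0]] 0.0410905035796794
lemon 0.68 [196.3 230.   18.6  17.6] ((193.5, 228.5), (15.0, 17.0), 90.0)
chiller 0.69 [391.4 197.5  89.7  92.2] ((388.71624755859375, 202.20269775390625), (72.17115783691406, 70.13260650634766), 46.332218170166016)
lid 0.95 [409.8 183.4  56.2  62.5] ((409.7363586425781, 182.6461181640625), (71.54594421386719, 12.769098281860352), 46.97493362426758)
catch 0.24 [266.9 225.8  14.1   9.2] ((267.0, 225.0), (12.0, 14.0), 90.0)
press_pad 0.91 [409.6 182.   59.1  58.6] ((408.9732360839844, 182.28611755371094
[... 886 characters left out ...]
.   79.7] ((342.29931640625, 168.8326416015625), (58.04913330078125, 80.86070251464844), 1.1691392660140991)
lid 0.92 [342.4 145.3  65.7  36.3] ((343.3044128417969, 145.7620391845703), (35.74370574951172, 60.0051155090332), 88.45184326171875)
catch 0.52 [347.8 197.8   3.7  12.2] ((346.0, 197.0), (12.0, 6.0), 90.0)
press_pad 0.75 [340.6 148.4  60.3  34.1] ((343.00518798828125, 146.12478637695312), (34.4700927734375, 57.283626556396484), 87.61405944824219)
jigger 0.6 [287.9 259.   11.9  29.2] ((287.525390625, 257.3553161621094), (25.29270362854004, 12.111998558044434), 85.91438293457031)
pinch_bowl 0.53 [311.4 231.6  21.1  13.2] ((314.75, 233.25), (16.970561981201172, 16.26345443725586), 45.0)
```

View pics/top.png

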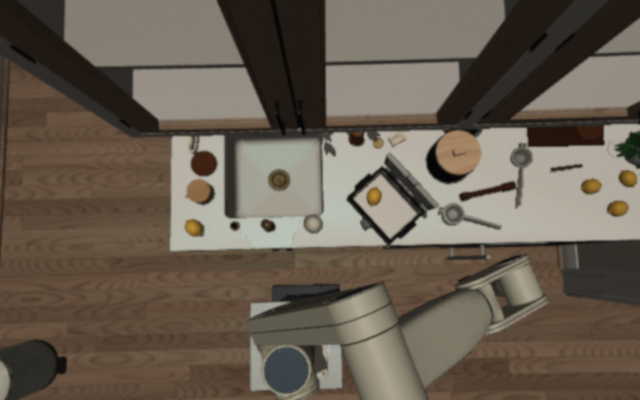

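View pics/scene.png

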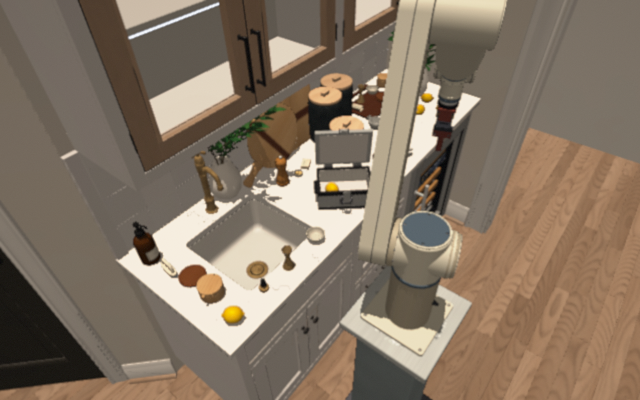

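The top view shows the loose lemon at (194,228), left of the sink. The chiller is at (389,202), turned about 45° with its lid standing open on the upper right. The catch faces lower left, and the bystanders are the bowl (313,223), the jigger (267,225) and the press (468,217). The scene view agrees: lemon (232,314), chiller (342,169), catch (346,197).

```bash
python3 - <<'E'
from h import *
from scipy.optimize import least_squares
np.set_printoptions(precision=1,suppress=True)
T=cams.get_image("top");S=cams.get_image("scene")
print("lemon",toz(T,[[194,228]],27),toz(S,[[232.5,314.5]],27))
print("inside",toz(T,[[374,196]],40),toz(S,[[331.5,188]],40))
print("bowl",toz(T,[[313,223]],15),toz(S,[[314.5,234]],15),"jig",toz(T,[[267,225]],80))
# chiller outline minus lid, rim corners
big=cv2.resize(T["image"][130:260,330:510],None,fx=4.4,fy=4.4,interpolation=cv2.INTER_CUBIC)
cv2.imwrite("pics/topc.png",big[:,:,::-1])
big=cv2.resize(S["image"][110:230,280:420],None,fx=5,fy=5,interpolation=cv2.INTER_CUBIC)
cv2.imwrite("pics/scenec.png",big[:,:,::-1])
m=(T["image"][...,0].astype(int)-T["image"][...,2]>60)
n,l,s,c=cv2.connectedComponentsWithStats(m.astype(np.uint8))
for i in range(1,n):
    if s[i,4]>40 and s[i,1]>150:
        ys,xs=np.nonzero(l==i);print(c[i],s[i,4],cv2.fitEllipse(np.c_[xs,ys].astype(np.float32)))
E
```

```text
lemon [[416.7 348.5  27. ]] [[419.5 354.5  27. ]]
inside [[ 513.5 -293.5   40. ]] [[ 519.6 -295.8   40. ]]
bowl [[424.7 -73.7  15. ]] [[432.6 -73.7  15. ]] jig [[416.5  83.3  80. ]]
[628.6 177.6] 177 ((628.5599975585938, 177.60887145996094), (10.989459037780762, 13.79760456085205), 128.65579223632812)
[198.  190.6] 339 ((197.99545288085938, 190.60044860839844), (16.560087203979492, 17.407665252685547), 67.68521881103516)
[591.3 185.8] 179 ((591.2625732421875, 185.8278350830078), (10.24802303314209, 14.950296401977539), 80.74620819091797)
[373.7 195.8] 168 ((373.6951599121094, 195.83656311035156), (10.599002838134766, 13.540714263916016), 14.783665657043457)
[618.1 208. ] 194 ((618.1049194335938, 207.97476196289062), (10.698736190795898, 15.563858032226562), 79.50993347167969)
[192.8 227.3] 187 ((192.77813720703125, 227.3127899169922), (11.4195556640625, 14.001407623291016), 129.5389862060547)
```

View pics/topc.png

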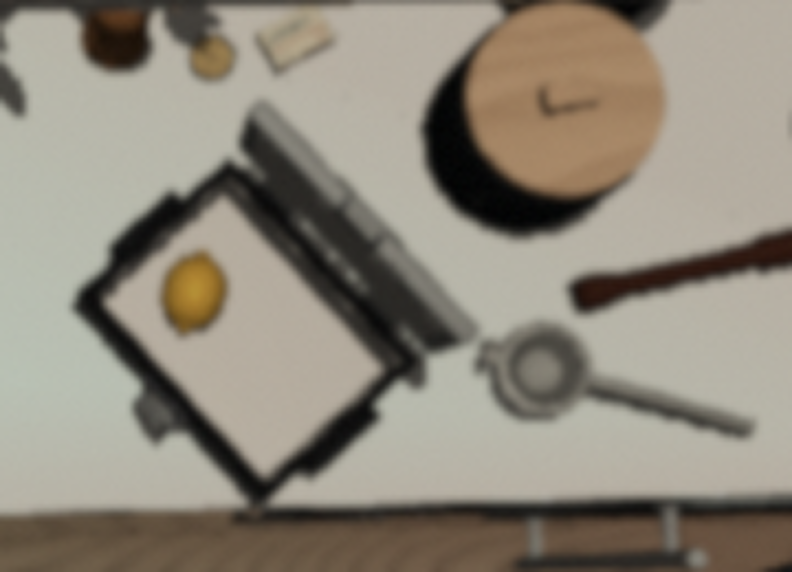

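View pics/scenec.png

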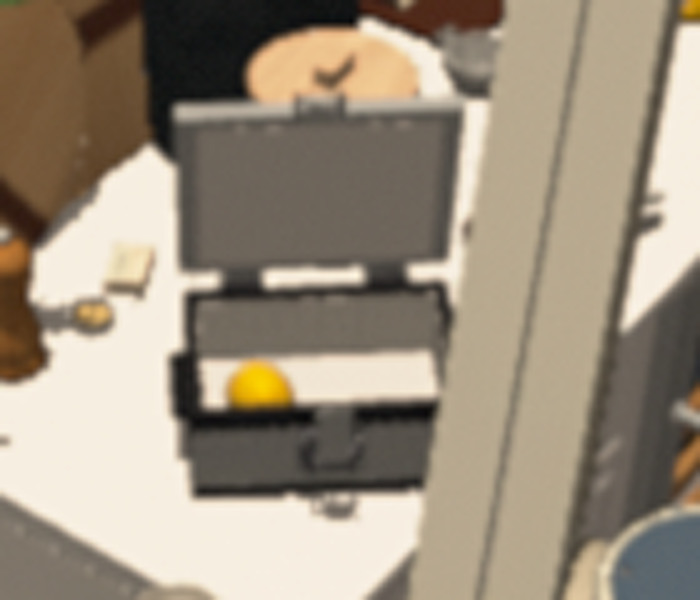

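```bash
cat >> h.py <<'E'
def units(dp):
    o=ctrl.get_obs();M=R.from_rotvec(o["orientation"]).as_matrix();return M.T@np.array(dp,float)/25
E
python3 - <<'E'
from h import *
from scipy.optimize import least_squares
np.set_printoptions(precision=2,suppress=True)
T=cams.get_image("top");S=cams.get_image("scene");W=cams.get_image("wrist")
print(np.array(W["mount"]),np.array(W["camera_matrix"])[0])
save(W,"w0.png")
ct=np.array([[80,303],[228,165],[258,500],[155,412]])/4.4+[330,130]-0.4
L=[[-82,110,95],[82,110,95],[-82,-110,95],[-105,0,125]]
cs=np.array([[188,410],[196,493],[335,408]])/5+[280,110]-.4
Ls=[[-82,110,95],[-82,110,0],[-95,0,129]]
def w(p,l):
    c,s=np.cos(p[2]),np.sin(p[2]);l=np.array(l,float);return np.c_[p[0]+c*l[:,0]-s*l[:,1],p[1]+s*l[:,0]+c*l[:,1],l[:,2]]
f=lambda p:np.r_[(proj(T,w(p,L))-ct).ravel(),(proj(S,w(p,Ls))-cs).ravel()]
r=least_squares(f,[500,-320,-.7],x_scale=[100,100,1],loss="soft_l1");print(r.x,f(r.x))
print(w(r.x,[[-12,-50,14],[88,0,88],[-82,0,100]]))
o=ctrl.get_obs();print(R.from_rotvec(o["orientation"]).as_matrix(),o["ee_pos"])
# lemon ellipses
for g in (T,S):
  m=(g["image"][...,0].astype(int)-g["image"][...,2]>60)
  uv=(193,227) if g is T else (232,314)
  n,l,s,c=cv2.connectedComponentsWithStats(m.astype(np.uint8));k=l[uv[1],uv[0]]
  ys,xs=np.nonzero(l==k);P=toz(g,np.c_[xs,ys],27)[:,:2];C=np.cov(P.T);e,v=np.linalg.eigh(C);print(P.mean(0),4*np.sqrt(e),v[:,1])
print(units([200,250,180]))
E
```

```text
[[   0.     -0.95   -0.3    82.15]
 [   1.      0.      0.      0.54]
 [  -0.     -0.3     0.95 -161.86]
 [   0.      0.      0.      1.  ]] [345.28   0.   319.61]
[ 475.78 -327.24   -0.89] [-1.   -2.67  1.12 -1.88  1.01  1.2  -1.34  0.39  0.7   0.83 -0.47  1.88
  0.46 -3.94]
[[ 429.46 -349.58   14.  ]
 [ 531.44 -395.4    88.  ]
 [ 423.91 -263.73  100.  ]]
[[ 0.93  0.36  0.  ]
 [ 0.36 -0.93  0.  ]
 [ 0.   -0.   -1.  ]] [ 222.41 -584.08  222.67]
[419.39 353.02] [48.89 62.  ] [0.66 0.75]
[421.83 352.72] [63.21 70.96] [-0.94 -0.33]
[11.03 -6.5  -7.2 ]
```

move_arm(
  steps=[
    [[0, 0, -1], 0, 0],
    [[0, 0, -1], 0, 0],
    [[0.8, -0.4, -1], 0, 0],
    [[1, -0.5, -0.8], 0, 0],
    [[1, -0.5, -0.8], 0, 0],
    [[1, -0.5, -0.8], 0, 0],
    [[1, -0.5, -0.8], 0, 0],
    [[1, -0.6, -0.8], 0, 0],
    [[1, -0.6, 0], 0, 0],
    [[1, -0.6, 0], 0, 0],
    [[1, -0.6, 0], 0, 0],
    [[1, -0.6, 0], 0, 0],
    [[1, -0.6, 0], 0, 0],
    [[1, -0.6, 0], 0, 0],
    [[1, -0.5, 0], 0, 0],
    [[0, 0, 0], 0, 0],
    [[0, 0, 0], 0, 0],
  ],
)

```text
t: 2.57
ee_pos: [458.9, -303.4, 397.7]
orientation: [3.089, 0.572, -0.0]
ft_force: [0.2, -0.1, -0.5]
width: 87.6
grasp_force: 0.0
```

```bash
python3 - <<'E'
from h import *
np.set_printoptions(precision=2,suppress=True)
o=ctrl.get_obs();print(o["t"],o["ee_pos"],o["qpos"],o["qvel"])
W=cams.get_image("wrist");save(W,"w1.png")
for t in("lemon_inside","chiller","lid","catch","press_pad"):
    for d in cams.cut_out("wrist",t)[:2]:
        m=d["pixels"].astype(np.uint8);ys,xs=np.nonzero(m)
        if len(xs)>5: print(t,round(d["p"],2),np.array(d["rect"]),cv2.minAreaRect(np.c_[xs,ys].astype(np.float32)))
E
```

```text
2.5667 [ 458.9  -303.41  397.66] [-0.61  0.15  1.59 -0.    1.39  0.6 ] [-0.04 -0.    0.   -0.01 -0.   -0.01]
lemon_inside 0.61 [323.5 108.7  42.7  44.8] ((324.5, 109.5), (39.0, 41.0), 0.0)
chiller 0.98 [365.1 130.7 221.9 248.6] ((353.3495788574219, 151.81178283691406), (254.69195556640625, 194.42686462402344), 76.82744598388672)
chiller 0.66 [501.3 234.8  70.6  82. ] ((495.8844909667969, 237.6697540283203), (107.45531463623047, 34.312652587890625), 54.782405853271484)
lid 0.63 [428.4 131.7  91.5 247.9] ((426.88238525390625, 134.5294189453125), (253.6922607421875, 43.17134094238281), 75.96376037597656)
lid 0.44 [270.  172.   26.4  34.8] ((268.60003662109375, 171.20001220703125), (25.938386917114258, 21.466251373291016), 63.43495178222656)
press_pad 0.66 [428.  133.1  95.6 248.8] ((426.5782775878906, 134.54754638671875), (254.20436096191406, 45.07292175292969), 76.26373291015625)
```

View pics/w1.png

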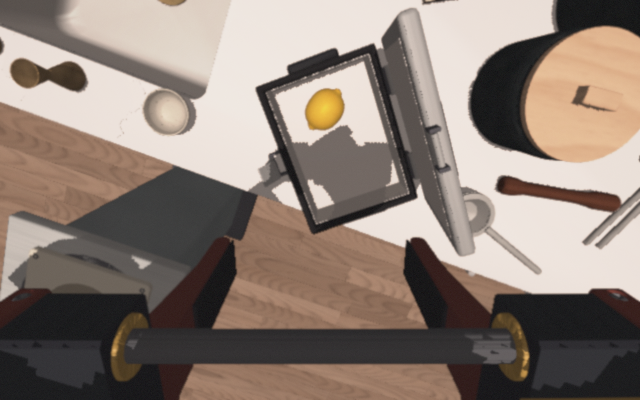

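The wrist view shows the open chiller with rim corners at (258,88), (376,46), (316,232) and (414,193). The inside lemon is at (324,109), the catch at (270,172), and the lid stands on the right. The free bay is around (350,165) and empty, with only a shadow on it.

```bash
python3 - <<'E'
from h import *
from scipy.optimize import least_squares
np.set_printoptions(precision=2,suppress=True)
W=cams.get_image("wrist")
c=np.array([[258,88],[376,46],[316,232],[414,193]])
def w(p,l):
    c,s=np.cos(p[2]),np.sin(p[2]);l=np.array(l,float);return np.c_[p[0]+c*l[:,0]-s*l[:,1],p[1]+s*l[:,0]+c*l[:,1],l[:,2]]
for z in(88,95,102):
    L=[[-82,110,z],[82,110,z],[-82,-110,z],[82,-110,z]]
    f=lambda p:(proj(W,w(p,L))-c).ravel()
    r=least_squares(f,[476,-327,-.89],x_scale=[100,100,1]);print(z,r.x,f(r.x),toz(W,c,z)[:,:2].tolist())
p=r.x
print("bay",w(p,[[-12,-50,14]]),"pad closed",w(p,[[-60,0,108]]))
print("inside",toz(W,[[324,109]],40))
a=np.array([[-110,0,129],[-82,0,100],[-60,0,110]]);print(proj(W,w(p,a)))
E
```

```text
88 [ 477.87 -330.49   -0.86] [-2.86 -0.73 -0.19 -4.75 -3.14  2.25  6.43  5.72] [[508.7965453610668, -200.4750999957797], [609.8106134565699, -323.9063072748837], [345.9865380837995, -342.57888863444964], [451.8650932992989, -451.951075329895]]
95 [ 478.27 -329.92   -0.86] [-4.17 -1.24  0.39 -6.02 -3.51  3.79  7.56  6.82] [[509.1820004158406, -201.60289245620862], [608.6964473692608, -323.20168122650114], [348.78901616970995, -341.5970556750693], [453.0957336908377, -449.3455393891711]]
102 [ 478.66 -329.34   -0.86] [-5.51 -1.76  0.99 -7.32 -3.88  5.39  8.73  7.95] [[509.56745547061433, -202.73068491663759], [607.5822812819519, -322.49705517811856], [351.59149425562043, -340.615222715689], [454.3263740823764, -446.74000344844717]]
bay [[ 432.83 -352.67   14.  ]] pad closed [[ 439.71 -283.7   108.  ]]
inside [[ 512.49 -291.78   40.  ]]
[[261.88 178.43]
 [284.39 166.46]
 [299.16 162.56]]
```

move_arm(
  steps=[
    [[0, 0, 0], -0.9, 0],
    [[0, 0, 0], -1, 0],
    [[0, 0, 0], -1, 0],
    [[0, 0, 0], -1, 0],
    [[0, 0, 0], -1, 0],
    [[0, 0, 0], -0.7, 0],
  ],
)

```text
t: 3.42
ee_pos: [457.9, -304.8, 397.7]
orientation: [2.858, 1.304, -0.0]
ft_force: [-0.3, 0.1, 0.4]
width: 87.9
grasp_force: 0.0
```

move_arm(
  steps=[
    [[0.5, -0.5, 0.2], 0, 0],
    [[0.98, -0.96, 0.4], 0, 0],
    [[0.98, -0.96, 0.4], 0, 0],
    [[0.98, -0.96, 0.4], 0, 0],
    [[0.98, -0.96, 0.4], 0, 0],
    [[0.98, -0.96, 0.4], 0, 0],
    [[0.98, -0.96, 0.4], 0, 0],
    [[0.98, -0.96, 0.4], 0, 0],
    [[0.98, -0.96, 0.4], 0, 0],
    [[0.98, -0.96, 0.4], 0, 0],
    [[0.98, -0.96, 0.4], 0, 0],
    [[0.98, -0.96, 0.4], 0, 0],
    [[0.98, -0.96, 0.4], 0, 0],
    [[0.98, -0.96, 0.4], 0, 0],
    [[0.98, -0.96, 0.4], 0, 0],
    [[0.98, -0.96, 0.4], 0, 0],
    [[0.98, -0.96, 0.4], 0, 0],
    [[0.98, -0.96, 0.4], 0, 0],
    [[0.98, -0.96, 0.4], 0, 0],
    [[0.4, -0.4, 0], 0, 0],
  ],
)

```text
t: 5.08
ee_pos: [420.5, 346.3, 211.1]
orientation: [-2.859, -1.301, 0.002]
ft_force: [-1.8, 0.6, 0.2]
width: 87.6
grasp_force: 0.0
```

move_arm(
  steps=[
    [[0, 0, 0], 0, 0],
    [[0, 0, 0], 0, 0],
  ],
)

```text
t: 5.25
ee_pos: [421.2, 343.5, 212.7]
orientation: [2.859, 1.3, -0.001]
ft_force: [0.4, 0.4, 1.2]
width: 87.7
grasp_force: 0.0
```

```bash
cat > lem.py <<'E'
from h import *
np.set_printoptions(precision=2,suppress=True)
o=ctrl.get_obs();print(o["t"],o["ee_pos"],o["qpos"]);M=R.from_rotvec(o["orientation"]).as_matrix();print(M)
W=cams.get_image("wrist");save(W,"w2.png")
for d in cams.cut_out("wrist","lemon")[:3]:
    m=d["pixels"];ys,xs=np.nonzero(m);print(d["p"],d["rect"])
    P=toz(W,np.c_[xs,ys],27)[:,:2];e,v=np.linalg.eigh(np.cov(P.T));print(P.mean(0),4*np.sqrt(e),v[:,1])
E
python3 lem.py
```

```text
5.25 [421.22 343.48 212.72] [ 0.66  0.32  1.82 -0.    1.01  1.38]
[[ 0.66  0.75 -0.  ]
 [ 0.75 -0.66 -0.  ]
 [-0.    0.   -1.  ]]
0.77 [308.4, 167.6, 54.1, 73.1]
[418.82 352.58] [55.7  70.07] [-0.75 -0.66]
```

View pics/w2.png

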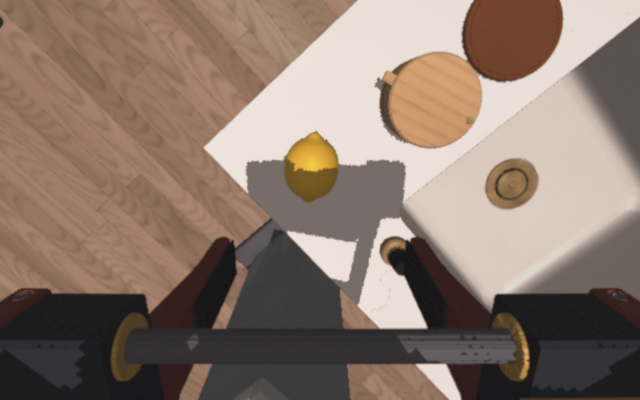

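The lemon is at pixel (312,167), with its long axis near the image vertical. A small pepper pot stands about 150 mm away at (395,250), clear of the fingers.

move_arm(
  steps=[
    [[0.18, -0.33, 0.9], 1, 0],
    [[0, 0, 1], 0, 0],
    [[0, 0, 1], 0, 0],
    [[0, 0, 1], 0, 0],
    [[0, 0, 1], 0, 0],
    [[0, 0, 1], 0, 0],
    [[0, 0, 0.8], 0, 0],
    [[0, 0, 0.6], 0, 0],
    [[0, 0, 0.5], 0, 0],
    [[0, 0, 0.3], 0, 0],
    [[0, 0, 0], 0, 0],
    [[0, 0, 0], 0, 0],
  ],
)

```text
t: 6.35
ee_pos: [418.3, 352.3, 10.6]
orientation: [-2.915, -1.172, -0.0]
ft_force: [-0.4, 0.6, 0.4]
width: 88.3
grasp_force: 0.0
```

move_arm(
  steps=[
    [[0, 0, 0], 0, 0.3],
    [[0, 0, 0], 0, 0.5],
    [[0, 0, 0], 0, 1],
    [[0, 0, 0], 0, 1],
    [[0, 0, 0], 0, 1],
    [[0, 0, 0], 0, 1],
  ],
)

```text
t: 6.85
ee_pos: [418.0, 352.8, 10.5]
orientation: [-2.914, -1.173, -0.001]
ft_force: [-0.1, -0.9, 3.4]
width: 53.2
grasp_force: 30.0
```

move_arm(
  steps=[
    [[0, 0, -0.4], 0, 1],
    [[0, 0, -0.8], 0, 1],
    [[0, 0, -1], -0.5, 1],
    [[0, 0, -1], -1, 1],
    [[0, 0, -1], -1, 1],
    [[0, 0, -1], -1, 1],
    [[0, 0, -1], -1, 1],
    [[0, 0, -1], -1, 1],
    [[0, 0, -1], -1, 1],
    [[0, 0, -1], -1, 1],
    [[0, 0, -0.8], -1, 1],
    [[0, 0, -0.4], -1, 1],
    [[0, 0, 0], -1, 1],
    [[0, 0, 0], -1, 1],
    [[0, 0, 0], -1, 1],
    [[0, 0, 0], -1, 1],
    [[0, 0, 0], -1, 1],
    [[0, 0, 0], -1, 1],
    [[0, 0, 0], -1, 1],
    [[0, 0, 0], -1, 1],
  ],
)

```text
t: 8.52
ee_pos: [417.5, 352.2, 270.6]
orientation: [-1.288, -2.865, 0.001]
ft_force: [-0.6, 0.6, -0.9]
width: 53.4
grasp_force: 30.0
```

move_arm(
  steps=[
    [[-0.4, -0.3, 0], 0, 1],
    [[-0.8, -0.6, 0], 0, 1],
    [[-1, -0.76, 0], 0, 1],
    [[-1, -0.76, 0], 0, 1],
    [[-1, -0.76, 0], 0, 1],
    [[-1, -0.76, 0], 0, 1],
    [[-1, -0.76, 0], 0, 1],
    [[-1, -0.76, 0], 0, 1],
    [[-1, -0.76, 0], 0, 1],
    [[-1, -0.76, 0], 0, 1],
    [[-1, -0.76, 0], 0, 1],
    [[-1, -0.76, 0], 0, 1],
    [[-1, -0.76, 0], 0, 1],
    [[-1, -0.76, 0], 0, 1],
    [[-1, -0.76, 0], 0, 1],
    [[-1, -0.76, 0], 0, 1],
    [[-1, -0.76, 0], 0, 1],
    [[-1, -0.76, 0], 0, 1],
    [[-1, -0.76, 0], 0, 1],
    [[-1, -0.76, 0], 0, 1],
  ],
)

```text
t: 10.18
ee_pos: [460.0, -250.4, 270.5]
orientation: [-1.299, -2.86, 0.0]
ft_force: [0.5, 0.7, -0.7]
width: 53.3
grasp_force: 30.0
```

move_arm(
  steps=[
    [[-1, -0.76, 0], 0, 1],
    [[-0.7, -0.6, 0], 0, 1],
    [[-0.4, -0.3, 0], 0, 1],
    [[0, 0, 0], 0, 1],
    [[0, 0, 0], 0, 1],
    [[0, 0, 0], 0, 1],
  ],
)

```text
t: 10.68
ee_pos: [464.3, -314.2, 270.1]
orientation: [-1.294, -2.862, -0.001]
ft_force: [0.1, -0.5, -1.8]
width: 53.3
grasp_force: 30.0
```

```bash
python3 - <<'E'
from h import *
np.set_printoptions(precision=2,suppress=True)
o=ctrl.get_obs();print(o["t"],o["ee_pos"],o["qpos"],R.from_rotvec(o["orientation"]).as_matrix(),o["width"])
W=cams.get_image("wrist");save(W,"w3.png")
E
```

```text
10.6833 [ 464.31 -314.24  270.1 ] [-0.62  0.28  1.73  0.    1.14 -1.34] [[-0.66  0.75 -0.  ]
 [ 0.75  0.66  0.  ]
 [ 0.    0.   -1.  ]] 53.289892652744754
```

View pics/w3.png

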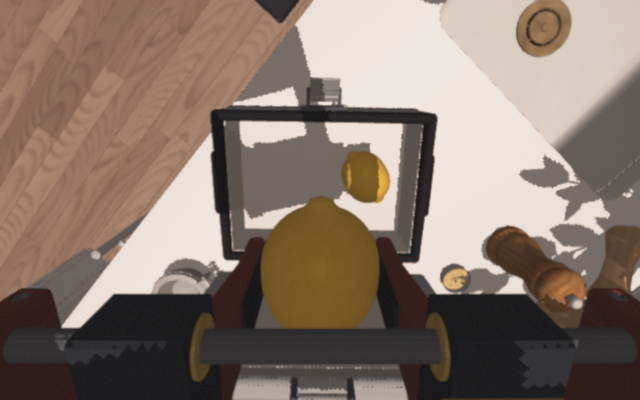

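The wrist view looks into the chiller with its front at the top. Front outer corners are at (214,109) and (436,116), back corners near (224,258) and (421,261), catch at (324,92) and inside lemon at (366,177). The lid edge shows at the bottom, around row 380, and the held lemon is firm between the fingers.

```bash
python3 - <<'E'
from h import *
from scipy.optimize import least_squares
np.set_printoptions(precision=2,suppress=True)
W=cams.get_image("wrist")
for z in(88,95,100):
    P=toz(W,[[214,109],[436,116],[224,258],[421,261]],z)[:,:2]
    d=P[1]-P[0];print(z,P.tolist(),np.linalg.norm(d),np.degrees(np.arctan2(d[1],d[0])),np.linalg.norm(P[3]-P[1]))
P=toz(W,[[214,109],[436,116]],92)[:,:2];d=(P[1]-P[0]);d/=np.linalg.norm(d);xx=np.array([d[1],-d[0]])
c=P.mean(0)+82*xx;print("centre",c,"yaw",np.degrees(np.arctan2(d[1],d[0]))-90,"catch",toz(W,[[324,92]],125)[:,:2],c-97*xx)
print("inside rel",[ (toz(W,[[366,177]],40)[0,:2]-c)@a for a in(xx,d)])
# lid: upper edge visible outer top face rows: project candidates
for th in(1.3,1.4,1.5):
  for dd in (0,110):
    for (l,n) in((174,14),(174,32),(148,34)):
      x=88-l*np.cos(th)+n*np.sin(th);z=88+l*np.sin(th)+n*np.cos(th)
      q=c+x*xx+dd*d;print(th,dd,l,n,round(x),round(z),proj(W,[[q[0],q[1],z]]))
M=R.from_rotvec(ctrl.get_obs()["orientation"]).as_matrix();e=ctrl.get_obs()["ee_pos"]
for x,y in((-12,-50),):
  t=c+x*xx+y*d;print(t,units([t[0]-e[0],t[1]-e[1],0]))
cv2.imwrite("pics/w3c.png",cv2.resize(W["image"][330:400,200:440],None,fx=3,fy=3,interpolation=2)[:,:,::-1])
E
```

```text
88 [[344.7471144682301, -333.313736041272], [510.6371310580808, -195.57120261779306], [447.85744617380294, -455.37356087082946], [613.9054486030307, -313.7232637708803]] 215.6212028491149 39.703677645314 156.92117436244052
95 [[346.0658330406172, -331.6752780590825], [508.58169256966926, -196.734389672943], [447.07892911430855, -451.2524398070709], [609.7495610944554, -312.4832705769544]] 211.23552721288894 39.703677645314 153.72944107222742
100 [[347.0077748780365, -330.5049509289471], [507.1135222208039, -197.56523756947868], [446.522845500384, -448.3087819043862], [606.7810700169018, -311.5975611527216]] 208.10290175844182 39.703677645314 151.44963157921808
centre [ 479.86 -327.39] yaw -50.296322354686 catch [[ 413.61 -251.33]] [ 417.9  -252.77]
inside rel [np.float64(-7.011487345792016), np.float64(51.035517814047765)]
1.3 0 174 14 55 259 [[321.96 358.26]]
1.3 0 174 32 72 264 [[321.09 386.79]]
1.3 0 148 34 81 240 [[320.51 367.94]]
1.3 110 174 14 55 259 [[499.18 362.11]]
1.3 110 174 32 72 264 [[497.67 390.39]]
1.3 110 148 34 81 240 [[478.1  371.35]]
1.4 0 174 14 72 262 [[321.08 383.6 ]]
1.4 0 174 32 90 265 [[320.2  409.62]]
1.4 0 148 34 96 240 [[319.84 385.08]]
1.4 110 174 14 72 262 [[495.85 387.2 ]]
1.4 110 174 32 90 265 [[492.92 412.98]]
1.4 110 148 34 96 240 [[474.38 388.31]]
1.5 0 174 14 90 263 [[320.21 406.02]]
1.5 0 174 32 108 264 [[319.35 428.87]]
1.5 0 148 34 111 238 [[319.19 399.67]]
1.5 110 174 14 90 263 [[491.27 409.38]]
1.5 110 174 32 108 264 [[487.12 432.01]]
1.5 110 148 34 111 238 [[469.95 402.74]]
[ 433.73 -350.1 ] [-0.26 -1.88 -0.  ]
```

View pics/w3c.png

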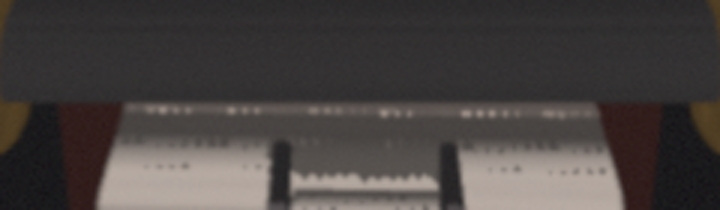

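move_arm(
  steps=[
    [[-0.1, -0.9, 0], 0.3, 1],
    [[0, -0.9, 0.2], 0, 1],
    [[0, 0, 0.8], 0, 1],
    [[0, 0, 1], 0, 1],
    [[0, 0, 1], 0, 1],
    [[0, 0, 1], 0, 1],
    [[0, 0, 1], 0, 1],
    [[0, 0, 1], 0, 1],
    [[0, 0, 0.8], 0, 1],
    [[0, 0, 0.6], 0, 1],
    [[0, 0, 0.4], 0, 1],
    [[0, 0, 0], 0, 1],
    [[0, 0, 0], 0, 1],
  ],
)

```text
t: 11.87
ee_pos: [432.5, -346.0, 75.3]
orientation: [-1.33, -2.845, -0.0]
ft_force: [0.1, -0.3, -1.0]
width: 53.5
grasp_force: 30.0
```

move_arm(
  steps=[
    [[0, 0, 0.4], 0, 1],
    [[0, 0, 0.4], 0, 1],
    [[0, 0, 0.4], 0, 1],
    [[0, 0, 0.3], 0, 1],
    [[0, 0, 0.2], 0, 1],
    [[0, 0, 0], 0, 1],
    [[0, 0, 0], 0, 1],
  ],
)

```text
t: 12.45
ee_pos: [432.1, -346.4, 32.2]
orientation: [-1.331, -2.845, -0.0]
ft_force: [0.2, -0.7, -1.3]
width: 53.5
grasp_force: 30.0
```

move_arm(
  steps=[
    [[0, 0, 0.1], 0, 1],
    [[0, 0, 0], 0, 0.38],
    [[0, 0, 0], 0, 0.34],
    [[0, 0, 0], 0, 0.3],
    [[0, 0, 0], 0, 0.28],
    [[0, 0, 0], 0, 0.28],
    [[0, 0, 0], 0, 0.28],
  ],
)

```text
t: 13.03
ee_pos: [432.4, -346.6, 30.4]
orientation: [1.331, 2.845, -0.0]
ft_force: [-0.5, 0.1, 0.0]
width: 63.4
grasp_force: 0.0
```

move_arm(
  steps=[
    [[0, 0, -0.3], 0, 0.28],
    [[0, 0, -0.6], 0, 0.28],
    [[0, 0, -1], 0, 0.28],
    [[0, 0, -1], 0, 0.28],
    [[0, 0, -1], 0, 0.28],
    [[0, 0, -1], 0, 0.28],
    [[0, 0, -1], 0, 0.28],
    [[0, 0, -1], 0, 0.28],
    [[0, 0, -1], 0, 0.5],
    [[0, 0, -1], 0, 1],
    [[0, 0, -0.7], 0, 1],
    [[0, 0, -0.3], 0, 1],
    [[0, 0, 0], 0, 1],
    [[0, 0, 0], 0, 1],
  ],
)

```text
t: 14.2
ee_pos: [432.1, -346.3, 277.4]
orientation: [-1.331, -2.845, -0.0]
ft_force: [0.4, -0.1, -0.0]
width: 26.6
grasp_force: 0.0
```

```bash
python3 - <<'E'
from h import *
np.set_printoptions(precision=2,suppress=True)
o=ctrl.get_obs();print(o["t"],o["ee_pos"],o["qpos"],o["width"])
W=cams.get_image("wrist");save(W,"w4.png")
E
```

```text
14.2 [ 432.05 -346.3   277.43] [-0.7   0.26  1.74  0.    1.15 -1.39] 26.598089488956667
```

View pics/w4.png

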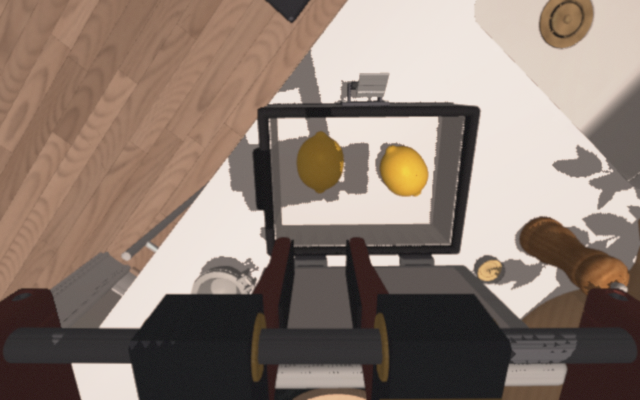

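The released lemon is at (320,162) and the resident lemon at (404,170), side by side on the chiller floor. The lid leans at the bottom of the view, with a canister behind it near (325,395). I need the canister's clearance before going behind the lid.

```bash
python3 - <<'E'
from h import *
np.set_printoptions(precision=1,suppress=True)
T=cams.get_image("top");S=cams.get_image("scene")
c=np.array([480,-327.5]);a=np.radians(-50.3);xx=np.array([np.cos(a),np.sin(a)]);d=np.array([-xx[1],xx[0]])
fr=lambda P:np.array([[(p[:2]-c)@xx,(p[:2]-c)@d] for p in P])
ctr=[[458.4,152.7]];edge=[[330+465/4.4,130+100/4.4]]
# nearest canister edge toward chiller in top image: direction lower-left from centre
e2=[[458.4-.7*23,152.7+.7*23]]
for z in(120,160,200,240):
    print(z,"top",fr(toz(T,ctr,z)),"near",fr(toz(T,e2,z)),"scene",fr(toz(S,[[280+332/5,110+75/5]],z)))
# citrus press head
print(fr(toz(T,[[330+540/4.4,130+370/4.4]],40)))
o=ctrl.get_obs();e=o["ee_pos"];print(fr([e]),e[2])
# lid front edge corners from top image (outer top): crop (262,102),(478,330)
for z in(262,): print(fr(toz(T,np.array([[262,102],[478,330],[240,140],[430,350]])/4.4+[330,130],z)))
E
```

```text
120 top [[297.5 -33.5]] near [[218.7 -38.5]] scene [[334.9 -33.3]]
160 top [[282.9 -33. ]] near [[206. -38.]] scene [[274.  -27.5]]
200 top [[268.3 -32.6]] near [[193.4 -37.4]] scene [[213.2 -21.7]]
240 top [[253.7 -32.2]] near [[180.8 -36.8]] scene [[152.3 -15.9]]
[[ 161.2 -183.2]]
[[-16.7 -49. ]] 276.16236419028144
[[  84.2  107.7]
 [  88.7 -112.2]
 [  54.2   97.5]
 [  54.1 -100.6]]
```

move_arm(
  steps=[
    [[0, 0, -0.8], 0, 1],
    [[0, 0, -0.8], 0, 1],
    [[-0.5, 0.3, 0], 0, 1],
    [[-0.9, 0.4, 0], 0, 1],
    [[-1, 0.4, 0], 0, 1],
    [[-1, 0.4, 0], 0, 1],
    [[-1, 0.4, 0], 0, 1],
    [[-0.7, 0.06, 0], 0, 1],
    [[-0.3, 0, 0], 0, 1],
    [[0, 0, 0], 0, 1],
    [[0, 0, 0.6], 0, 1],
    [[0, 0, 0.8], 0, 1],
    [[0, 0, 0.8], 0, 1],
    [[0, 0, 0.7], 0, 1],
    [[0, 0, 0.5], 0, 1],
    [[0, 0, 0.2], 0, 1],
    [[0, 0, 0], 0, 1],
    [[0, 0, 0], 0, 1],
  ],
)

```text
t: 15.85
ee_pos: [556.4, -418.9, 228.3]
orientation: [1.332, 2.845, -0.0]
ft_force: [-0.1, -0.3, 0.6]
width: 0.5
grasp_force: 0.0
```

```bash
cat > cf.py <<'E'
from h import *
np.set_printoptions(precision=2,suppress=True)
c=np.array([480,-327.5]);a=np.radians(-50.3);xx=np.array([np.cos(a),np.sin(a)]);d=np.array([-xx[1],xx[0]])
o=ctrl.get_obs();e=o["ee_pos"];f=o["ft_force"]
print(o["t"],"chiller xyz",(e[:2]-c)@xx,(e[:2]-c)@d,e[2],"F",f[:2]@xx,f[:2]@d,f[2],"w",o["width"])
E
python3 cf.py; python3 - <<'E'
import numpy as np
for th in np.arange(1.38,0.05,-.1):
    df=np.interp(th,[.1,1.38],[156,138]);n=31
    x=88-df*np.cos(th)+n*np.sin(th)+10;z=88+df*np.sin(th)+n*np.cos(th);print(round(th,2),round(x,1),round(z,1))
E
```

```text
15.85 chiller xyz 119.10122165980607 0.42789605316376367 228.2586399481622 F 0.22390436677927703 -0.26673358442835843 0.557392317792085 w 0.49978101255998225
1.38 102.3 229.4
1.28 87.7 230.4
1.18 73.0 230.0
1.08 58.3 228.0
0.98 43.7 224.5
0.88 29.5 219.5
0.78 15.7 213.0
0.68 2.5 205.1
0.58 -9.9 195.7
0.48 -21.3 185.1
0.38 -31.7 173.2
0.28 -40.9 160.2
0.18 -48.8 146.2
0.08 -55.0 131.4
```

move_arm(
  steps=[
    [[0.3, 0, 0], 0, 1],
    [[0.3, 0, 0], 0, 1],
    [[0.3, 0, 0], 0, 1],
    [[0.3, 0, 0], 0, 1],
    [[0.3, 0, 0], 0, 1],
    [[0.3, 0, 0], 0, 1],
    [[0.3, 0, 0], 0, 1],
    [[0.3, 0, 0], 0, 1],
  ],
)

```text
t: 16.52
ee_pos: [517.5, -372.1, 227.7]
orientation: [1.332, 2.845, 0.0]
ft_force: [1.2, -2.6, -0.3]
width: 0.5
grasp_force: 1.0
```

```bash
python3 cf.py
```

```text
16.5167 chiller xyz 58.24946109083866 0.3994864486240566 227.7042227963562 F 2.7867488905098705 -0.7045191097313116 -0.29067062853762743 w 0.537744419230179
```

move_arm(
  steps=[
    [[0.29, 0, 0.07], 0, 1],
    [[0.28, 0, 0.07], 0, 1],
    [[0.29, 0, 0.1], 0, 1],
    [[0.28, 0, 0.1], 0, 1],
    [[0.28, 0, 0.13], 0, 1],
    [[0.28, 0, 0.13], 0, 1],
    [[0.26, 0, 0.16], 0, 1],
    [[0.26, 0, 0.16], 0, 1],
    [[0.25, 0, 0.19], 0, 1],
    [[0.25, 0, 0.19], 0, 1],
    [[0.23, 0, 0.21], 0, 1],
    [[0.23, 0, 0.21], 0, 1],
  ],
)

```text
t: 17.52
ee_pos: [466.6, -311.1, 184.1]
orientation: [-1.331, -2.845, -0.0]
ft_force: [0.4, -1.0, 0.6]
width: 0.2
grasp_force: 0.5
```

```bash
python3 cf.py
```

```text
17.5167 chiller xyz -21.151172414321046 0.12741145100054396 184.0838689196685 F 0.9884862016831958 -0.3281842431535677 0.5739018625793509 w 0.22961132147493274
```

move_arm(
  steps=[
    [[0.21, 0, 0.23], 0, 1],
    [[0.21, 0, 0.23], 0, 1],
    [[0.19, 0, 0.26], 0, 1],
    [[0.18, 0, 0.26], 0, 1],
    [[0.14, 0, 0.25], 0, 1],
    [[0.14, 0, 0.25], 0, 1],
    [[0, 0, 0], 0, 1],
  ],
)

```text
t: 18.1
ee_pos: [448.6, -290.0, 146.1]
orientation: [-1.33, -2.843, -0.001]
ft_force: [-0.7, 0.8, 0.1]
width: 0.8
grasp_force: 0.0
```

```bash
python3 cf.py
```

```text
18.1 chiller xyz -48.91982679222765 -0.23667829874646173 146.11099402392486 F -1.0854631632236889 -0.01660760360865199 0.06054891719686936 w 0.7963149708401634
```

move_arm(
  steps=[
    [[0.1, 0, 0.08], 0, 1],
    [[0.1, 0, 0.08], 0, 1],
    [[0.1, 0, 0.08], 0, 1],
    [[0.04, 0, 0.06], 0, 1],
    [[0, 0, 0.06], 0, 1],
  ],
)

```text
t: 18.52
ee_pos: [444.3, -284.4, 138.6]
orientation: [-1.331, -2.845, -0.0]
ft_force: [-0.5, 0.7, 0.6]
width: 0.3
grasp_force: 0.4
```

```bash
python3 cf.py; python3 - <<'E'
from h import *
W=cams.get_image("wrist");S=cams.get_image("scene")
a=W["image"];b=cv2.resize(S["image"][110:230,280:420],(467,400),interpolation=2)
I=np.hstack([cv2.resize(a,(480,300)),cv2.resize(b,(320,300))]);cv2.imwrite("pics/w5.png",I[:,:,::-1])
E
```

```text
18.5167 chiller xyz -55.987356535692534 0.045255080161041406 138.63750803102863 F -0.8839309138016477 0.03179424997696839 0.5902527886106299 w 0.3199151799076313
```

View pics/w5.png

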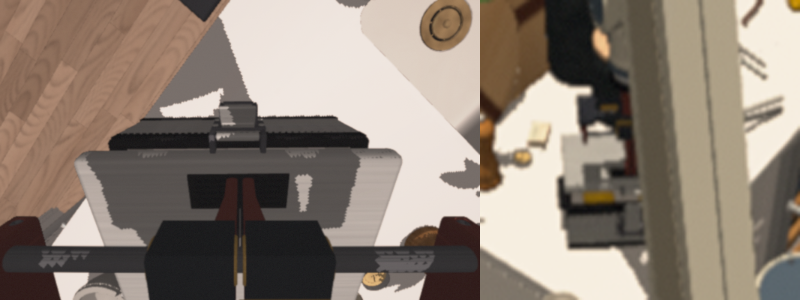

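The left half of the last picture shows the lid lying low with the shut fingertips on the black pad at (238,185), the hook just ahead at (238,115). Now I'll press slowly and read the force as I go.

move_arm(
  steps=[
    [[0.04, 0, 0.04], 0, 1],
    [[0.04, 0, 0.04], 0, 1],
    [[0, 0, 0.04], 0, 1],
    [[0, 0, 0.04], 0, 1],
  ],
)

```text
t: 18.95
ee_pos: [443.1, -283.0, 134.6]
orientation: [-1.331, -2.845, -0.0]
ft_force: [-0.9, 1.1, 1.0]
width: 0.4
grasp_force: 0.3
```

move_arm(
  steps=[
    [[0, 0, 0.03], 0, 1],
    [[0, 0, 0.03], 0, 1],
    [[0, 0, 0.03], 0, 1],
  ],
)

```text
t: 19.2
ee_pos: [443.1, -283.1, 132.3]
orientation: [-1.331, -2.845, -0.0]
ft_force: [-0.6, -0.4, 0.3]
width: 0.8
grasp_force: 0.3
```

move_arm(
  steps=[
    [[0, 0, 0.03], 0, 1],
    [[0, 0, 0.03], 0, 1],
  ],
)

```text
t: 19.37
ee_pos: [443.2, -283.1, 130.8]
orientation: [-1.331, -2.845, 0.0]
ft_force: [0.2, -0.7, 1.1]
width: 0.2
grasp_force: 0.3
```

move_arm(
  steps=[
    [[0, 0, 0.03], 0, 1],
    [[0, 0, 0.03], 0, 1],
    [[0, 0, 0.03], 0, 1],
  ],
)

```text
t: 19.62
ee_pos: [443.2, -283.1, 128.6]
orientation: [-1.332, -2.845, -0.0]
ft_force: [-0.6, -0.1, 0.8]
width: 0.5
grasp_force: 0.3
```

move_arm(
  steps=[
    [[0, 0, 0.03], 0, 1],
    [[0, 0, 0.03], 0, 1],
  ],
)

```text
t: 19.78
ee_pos: [443.2, -283.1, 127.1]
orientation: [1.332, 2.845, -0.0]
ft_force: [0.1, 1.6, -0.0]
width: 0.7
grasp_force: 0.3
```

move_arm(
  steps=[
    [[0, 0, 0.03], 0, 1],
    [[0, 0, 0.03], 0, 1],
  ],
)

```text
t: 19.95
ee_pos: [443.2, -283.1, 125.6]
orientation: [-1.332, -2.845, -0.0]
ft_force: [-0.7, -0.3, -0.0]
width: 0.4
grasp_force: 0.3
```

move_arm(
  steps=[
    [[0, 0, 0.03], 0, 1],
    [[0, 0, 0.03], 0, 1],
  ],
)

```text
t: 20.12
ee_pos: [443.2, -283.1, 124.1]
orientation: [-1.332, -2.845, -0.0]
ft_force: [-0.6, 0.8, 0.4]
width: 0.4
grasp_force: 0.3
```

move_arm(
  steps=[
    [[0, 0, 0.03], 0, 1],
    [[0, 0, 0.03], 0, 1],
  ],
)

```text
t: 20.28
ee_pos: [443.2, -283.1, 122.6]
orientation: [-1.332, -2.845, -0.0]
ft_force: [-0.4, 0.2, 0.0]
width: 0.6
grasp_force: 0.3
```

move_arm(
  steps=[
    [[0, 0, 0.03], 0, 1],
    [[0, 0, 0.03], 0, 1],
  ],
)

```text
t: 20.45
ee_pos: [443.2, -283.1, 121.1]
orientation: [-1.332, -2.845, -0.0]
ft_force: [0.1, 0.7, 0.6]
width: 0.4
grasp_force: 0.3
```

move_arm(
  steps=[
    [[0, 0, 0.03], 0, 1],
    [[0, 0, 0.03], 0, 1],
  ],
)

```text
t: 20.62
ee_pos: [443.1, -283.0, 120.0]
orientation: [-1.332, -2.845, -0.0]
ft_force: [-2.1, 0.9, 8.7]
width: 0.4
grasp_force: 4.1
```

move_arm(
  steps=[
    [[0, 0, 0.03], 0, 1],
  ],
)

```text
t: 20.7
ee_pos: [443.1, -282.9, 119.4]
orientation: [-1.331, -2.845, -0.0]
ft_force: [-2.4, 3.0, 8.6]
width: 0.4
grasp_force: 4.4
```

move_arm(
  steps=[
    [[0, 0, 0.03], 0, 1],
  ],
)

```text
t: 20.78
ee_pos: [443.0, -282.9, 118.7]
orientation: [-1.331, -2.845, -0.0]
ft_force: [-2.8, 2.8, 9.6]
width: 1.0
grasp_force: 4.8
```

move_arm(
  steps=[
    [[0, 0, 0.03], 0, 1],
  ],
)

```text
t: 20.87
ee_pos: [442.9, -282.7, 118.0]
orientation: [-1.331, -2.845, -0.001]
ft_force: [-3.1, 2.8, 9.8]
width: 0.4
grasp_force: 5.3
```

move_arm(
  steps=[
    [[0, 0, 0.02], 0, 1],
  ],
)

```text
t: 20.95
ee_pos: [442.9, -282.7, 117.5]
orientation: [-1.331, -2.844, -0.001]
ft_force: [-4.0, 3.8, 12.0]
width: 0.4
grasp_force: 5.4
```

move_arm(
  steps=[
    [[0, 0, 0.02], 0, 1],
  ],
)

```text
t: 21.03
ee_pos: [442.7, -282.6, 117.0]
orientation: [-1.331, -2.844, -0.001]
ft_force: [-3.7, 3.8, 12.4]
width: 0.5
grasp_force: 5.8
```

move_arm(
  steps=[
    [[0, 0, 0.02], 0, 1],
  ],
)

```text
t: 21.12
ee_pos: [442.7, -282.6, 116.6]
orientation: [-1.331, -2.844, -0.001]
ft_force: [-4.7, 3.8, 13.4]
width: 0.2
grasp_force: 6.2
```

move_arm(
  steps=[
    [[0, 0, 0.02], 0, 1],
  ],
)

```text
t: 21.2
ee_pos: [442.7, -282.5, 116.1]
orientation: [-1.331, -2.844, -0.001]
ft_force: [-4.5, 5.0, 14.6]
width: 0.8
grasp_force: 6.6
```

move_arm(
  steps=[
    [[0, 0, 0.02], 0, 1],
  ],
)

```text
t: 21.28
ee_pos: [442.7, -282.4, 115.7]
orientation: [-1.331, -2.844, -0.001]
ft_force: [-5.0, 3.7, 15.5]
width: 0.7
grasp_force: 7.0
```

move_arm(
  steps=[
    [[0, 0, 0.02], 0, 1],
  ],
)

```text
t: 21.37
ee_pos: [442.6, -282.4, 115.2]
orientation: [-1.331, -2.844, -0.001]
ft_force: [-4.1, 4.6, 12.2]
width: 0.6
grasp_force: 6.5
```

move_arm(
  steps=[
    [[0, 0, 0.02], 0, 1],
  ],
)

```text
t: 21.45
ee_pos: [442.5, -282.3, 114.5]
orientation: [-1.331, -2.844, -0.001]
ft_force: [-3.9, 4.6, 9.1]
width: 0.6
grasp_force: 4.4
```

move_arm(
  steps=[
    [[0, 0, 0.01], 0, 1],
  ],
)

```text
t: 21.53
ee_pos: [442.4, -282.2, 114.0]
orientation: [-1.331, -2.844, -0.001]
ft_force: [-2.9, 3.0, 7.0]
width: 0.4
grasp_force: 3.3
```

move_arm(
  steps=[
    [[0, 0, 0.01], 0, 1],
  ],
)

```text
t: 21.62
ee_pos: [442.5, -282.3, 113.6]
orientation: [-1.331, -2.844, -0.001]
ft_force: [-2.7, 3.7, 6.9]
width: 0.5
grasp_force: 3.3
```

move_arm(
  steps=[
    [[0, 0, 0.01], 0, 1],
  ],
)

```text
t: 21.7
ee_pos: [442.5, -282.3, 113.3]
orientation: [-1.331, -2.844, -0.001]
ft_force: [-1.9, 3.8, 6.0]
width: 0.6
grasp_force: 2.9
```

move_arm(
  steps=[
    [[0, 0, 0.01], 0, 1],
  ],
)

```text
t: 21.78
ee_pos: [442.5, -282.4, 113.0]
orientation: [-1.331, -2.844, -0.001]
ft_force: [-1.9, 2.0, 5.0]
width: 0.3
grasp_force: 2.5
```

move_arm(
  steps=[
    [[0, 0, 0.01], 0, 1],
  ],
)

```text
t: 21.87
ee_pos: [442.6, -282.5, 112.7]
orientation: [-1.331, -2.844, -0.001]
ft_force: [-2.5, 2.7, 4.2]
width: 0.5
grasp_force: 2.2
```

move_arm(
  steps=[
    [[0, 0, 0.01], 0, 1],
  ],
)

```text
t: 21.95
ee_pos: [442.8, -282.7, 112.4]
orientation: [-1.331, -2.844, -0.0]
ft_force: [-1.7, 1.9, 4.3]
width: 0.6
grasp_force: 1.9
```

move_arm(
  steps=[
    [[0, 0, 0.01], 0, 1],
  ],
)

```text
t: 22.03
ee_pos: [443.0, -282.9, 112.2]
orientation: [-1.331, -2.845, -0.0]
ft_force: [-1.7, 1.9, 4.0]
width: 0.4
grasp_force: 1.6
```

move_arm(
  steps=[
    [[0, 0, 0.02], 0, 1],
    [[0, 0, 0.02], 0, 1],
  ],
)

```text
t: 22.2
ee_pos: [443.2, -283.1, 111.1]
orientation: [1.332, 2.845, -0.0]
ft_force: [-2.1, 2.4, 3.0]
width: 0.3
grasp_force: 1.6
```

move_arm(
  steps=[
    [[0, 0, 0.02], 0, 1],
  ],
)

```text
t: 22.28
ee_pos: [443.1, -283.1, 110.6]
orientation: [-1.332, -2.845, -0.0]
ft_force: [-1.5, 2.3, 5.2]
width: 0.4
grasp_force: 2.0
```

move_arm(
  steps=[
    [[0, 0, 0.02], 0, 1],
  ],
)

```text
t: 22.37
ee_pos: [443.1, -283.0, 110.1]
orientation: [-1.331, -2.845, -0.0]
ft_force: [-2.1, 1.9, 4.3]
width: 0.6
grasp_force: 2.0
```

move_arm(
  steps=[
    [[0, 0, 0.02], 0, 1],
  ],
)

```text
t: 22.45
ee_pos: [443.2, -283.1, 109.6]
orientation: [-1.332, -2.845, -0.0]
ft_force: [-1.0, 1.3, 2.4]
width: 0.3
grasp_force: 1.0
```

move_arm(
  steps=[
    [[0, 0, 0.02], 0, 1],
  ],
)

```text
t: 22.53
ee_pos: [443.5, -283.4, 109.1]
orientation: [1.331, 2.845, -0.0]
ft_force: [0.4, -0.1, 0.8]
width: 0.7
grasp_force: 0.0
```

move_arm(
  steps=[
    [[0, 0, 0.02], 0, 1],
  ],
)

```text
t: 22.62
ee_pos: [443.6, -283.4, 108.7]
orientation: [1.331, 2.845, -0.0]
ft_force: [-1.8, 0.8, 7.2]
width: 0.6
grasp_force: 3.8
```

move_arm(
  steps=[
    [[0, 0, 0.02], 0, 1],
  ],
)

```text
t: 22.7
ee_pos: [443.6, -283.4, 108.6]
orientation: [1.331, 2.845, -0.0]
ft_force: [-3.3, 1.5, 12.0]
width: 0.4
grasp_force: 5.9
```

move_arm(
  steps=[
    [[0, 0, 0.02], 0, 1],
  ],
)

```text
t: 22.78
ee_pos: [443.6, -283.4, 108.4]
orientation: [1.331, 2.845, -0.0]
ft_force: [-2.9, 1.5, 14.2]
width: 0.6
grasp_force: 6.7
```

move_arm(
  steps=[
    [[0, 0, 0.01], 0, 1],
    [[0, 0, 0], 0, 1],
  ],
)

```text
t: 22.95
ee_pos: [443.6, -283.4, 108.4]
orientation: [1.331, 2.845, -0.0]
ft_force: [-2.7, 1.8, 12.0]
width: 0.4
grasp_force: 5.8
```

move_arm(
  steps=[
    [[0, 0, -0.02], 0, 1],
    [[0, 0, -0.02], 0, 1],
    [[0, 0, -0.02], 0, 1],
    [[0, 0, -0.02], 0, 1],
  ],
)

```text
t: 23.28
ee_pos: [443.4, -283.3, 109.4]
orientation: [1.331, 2.845, -0.0]
ft_force: [-0.5, 0.1, -0.1]
width: 0.6
grasp_force: 0.0
```

move_arm(
  steps=[
    [[0, 0, -0.04], 0, 1],
    [[0, 0, -0.04], 0, 1],
    [[0, 0, 0], 0, 1],
  ],
)

```text
t: 23.53
ee_pos: [443.3, -283.2, 111.5]
orientation: [1.331, 2.845, -0.0]
ft_force: [0.0, -0.2, -0.1]
width: 0.5
grasp_force: 0.0
```

move_arm(
  steps=[
    [[0, 0, 0.04], 0, 1],
    [[0, 0, 0.04], 0, 1],
    [[0, 0, 0], 0, 1],
  ],
)

```text
t: 23.78
ee_pos: [443.1, -283.0, 109.1]
orientation: [-1.331, -2.845, -0.0]
ft_force: [-0.6, 0.5, 0.6]
width: 0.4
grasp_force: 0.0
```

move_arm(
  steps=[
    [[0, 0, 0.02], 0, 1],
    [[0, 0, 0], 0, 1],
  ],
)

```text
t: 23.95
ee_pos: [443.2, -283.1, 108.9]
orientation: [-1.331, -2.845, -0.0]
ft_force: [-0.5, -0.3, -0.4]
width: 0.3
grasp_force: 0.0
```

move_arm(
  steps=[
    [[0, 0, 0.02], 0, 1],
    [[0, 0, 0], 0, 1],
  ],
)

```text
t: 24.12
ee_pos: [443.2, -283.1, 108.7]
orientation: [-1.332, -2.845, -0.0]
ft_force: [-0.8, 1.0, 4.8]
width: 0.7
grasp_force: 2.2
```

move_arm(
  steps=[
    [[0, 0, 0.02], 0, 1],
    [[0, 0, 0], 0, 1],
  ],
)

```text
t: 24.28
ee_pos: [443.2, -283.1, 108.6]
orientation: [1.332, 2.845, 0.0]
ft_force: [-2.0, 1.3, 9.0]
width: 0.4
grasp_force: 4.2
```

move_arm(
  steps=[
    [[0, 0, 0.02], 0, 1],
    [[0, 0, 0], 0, 1],
  ],
)

```text
t: 24.45
ee_pos: [443.2, -283.0, 108.3]
orientation: [-1.331, -2.845, -0.0]
ft_force: [-2.7, 1.9, 11.1]
width: 0.3
grasp_force: 5.5
```

move_arm(
  steps=[
    [[0, 0, 0.02], 0, 1],
    [[0, 0, 0], 0, 1],
  ],
)

```text
t: 24.62
ee_pos: [443.1, -283.0, 107.9]
orientation: [-1.331, -2.845, -0.0]
ft_force: [-3.6, 2.0, 11.6]
width: 0.3
grasp_force: 6.3
```

move_arm(
  steps=[
    [[0, 0, 0.02], 0, 1],
    [[0, 0, 0], 0, 1],
  ],
)

```text
t: 24.78
ee_pos: [443.1, -283.0, 107.7]
orientation: [-1.331, -2.845, -0.0]
ft_force: [-4.7, 3.0, 14.7]
width: 0.6
grasp_force: 7.7
```

move_arm(
  steps=[
    [[0, 0, 0.02], 0, 1],
    [[0, 0, 0], 0, 1],
  ],
)

```text
t: 24.95
ee_pos: [443.2, -283.0, 107.6]
orientation: [1.331, 2.845, 0.0]
ft_force: [-5.7, 3.0, 20.5]
width: 0.1
grasp_force: 10.3
```

move_arm(
  steps=[
    [[0, 0, -0.04], 0, 1],
    [[0, 0, -0.04], 0, 1],
    [[0, 0, -0.04], 0, 1],
    [[0, 0, -0.04], 0, 1],
    [[0, 0, 0], 0, 1],
  ],
)

```text
t: 25.37
ee_pos: [443.3, -283.2, 110.0]
orientation: [1.331, 2.845, -0.0]
ft_force: [-0.5, 0.9, 0.5]
width: 0.7
grasp_force: 0.0
```

move_arm(
  steps=[
    [[0, 0, -0.2], 0, 1],
    [[0, 0, -0.4], 0, 1],
    [[0, 0, -0.8], 0, 1],
    [[0, 0, -1], 0, 1],
    [[0, 0, -1], 0, 1],
    [[0, 0, -1], 0, 1],
    [[0, 0, -1], 0, 1],
    [[0, 0, -0.8], 0, 1],
    [[0, 0, -0.5], 0, 1],
    [[0, 0, -0.2], 0, 1],
    [[0, 0, 0], 0, 1],
    [[0, 0, 0], 0, 1],
  ],
)

```text
t: 26.37
ee_pos: [442.9, -282.9, 282.3]
orientation: [-1.332, -2.845, -0.0]
ft_force: [0.4, 0.4, -0.3]
width: 0.3
grasp_force: 0.0
```

```bash
python3 cf.py; python3 - <<'E'
from h import *
np.set_printoptions(precision=1,suppress=True)
c=np.array([480,-327.5]);a=np.radians(-50.3);xx=np.array([np.cos(a),np.sin(a)]);d=np.array([-xx[1],xx[0]])
W=cams.get_image("wrist");save(W,"w6.png")
for t in("catch","press_pad","lid"):
    for q in cams.cut_out("wrist",t)[:2]:print(t,round(q["p"],2),np.array(q["rect"]))
g=lambda x,y,z:np.r_[c+x*xx+y*d,z]
print("exp front lid corners/edge closed z=105",proj(W,[g(-86,-113,107),g(-86,113,107),g(-97,0,125),g(-60,0,108.8)]))
gray=cv2.cvtColor(W["image"],cv2.COLOR_RGB2GRAY)
u,v=proj(W,[g(-86,60,107)])[0].astype(int);print(u,v,gray[v-25:v+25:2,u])
E
```

```text
26.3667 chiller xyz -57.959229880018434 -0.03874586560903026 282.2786017963472 F -0.03536415628721645 0.5207179136310855 -0.2962671627586566 w 0.2921093066579761
catch 0.96 [318.8 131.8  28.8  20.5]
press_pad 0.6 [320.8 214.7 225.3 158.9]
lid 0.91 [318.8 213.1 224.  165.3]
exp front lid corners/edge closed z=105 [[204.9 148.4]
 [435.9 149.3]
 [320.5 140. ]
 [320.3 175.2]]
381 149 [224 224 225 224 224 220 119  49  67  67  69  91 135 157 138  79  76  77
  77  78  78  75  78  77  76]
```

```bash
python3 -c "
from workcell import ctrl
print(ctrl.close_job())"
```

```text
the job is handed in; nothing more can be done
None
```

The lemon is in the chiller beside the other one and the lid is shut: the catch gave way at 15.5 N, a later check push read 20.5 N, the lid stayed down when let go, and the job was handed in at about 26 s (result not shown); the lemon lies across the chiller's width rather than along its length, to keep the gripper clear of the lid and catch.

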